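# Enrol two wireless alarm devices on their hub

### The arm

A 6-joint arm with a two-finger parallel gripper is mounted at the origin on the work surface. World frame = base frame: x ahead of the robot, y to its left, z up, the work surface at z = 0. Lengths are in m, angles in rad, forces in N, time in s.
With the tool pointing down it reaches from about 0.375 to 0.925 m from the base axis. Payload 5.7 kg.
Tool frame: the origin (TCP) lies midway between the tips of the shut fingers; the grasp point (between the pads) lies 19 mm behind it (arm.grip_depth is the distance from the TCP to the grasp point, in m); y points along the fingers, x is the direction in which the jaws open and shut, and the axes are right-handed (so a half turn about y gives the same grasp; the last joint's range is limited). The gripper opens to 88 mm and grips with 3 to 60 N. Pads are 20 mm wide; open, the fingers measure 115 mm over their backs; the gripper's body (75 mm by 178 mm) begins 61 mm behind the grasp point.
Start: joints at [0.987, 0.359, 1.51, -0, 1.272, -0.115], TCP at [0.271, 0.535, 0.223] pointing down, gripper open.
Joint ranges: [-2.97, 2.97], [-1.01, 2.36], [0.21, 2.38], [-0.96, 4.11], [0.2, 2.71], [-2.98, 2.98]. Speed limits (rad/s): [2.39, 2.39, 3.14, 3.14, 3.14, 3.14].

### API

Orientations are given as a unit quaternion [x, y, z, w].
In Python, from plant import arm gives the robot as it stands. The module is installed in compiled form; this text tells all that it offers.
- The arm moves only by the shell command python3 -m creep 'ROWS' [FORCE]. ROWS is text: rows parted by semicolons, each of 5 numbers parted by spaces: the finger opening in mm, from 0 to 87.8, then the shift along the tool's x, y, z in mm, then the turn about the tool's y in degrees. A call has exactly 8 rows; each row is the pose to reach, as a shift and turn from the pose commanded when the call began, along the tool's axes at that moment; what a row does not reach only later rows make up. A row lasts 1/12 s, in which the tool goes at most 41.7 mm and 7.16 degrees, less where a joint would pass 70% of its speed; a pose out of reach is approached as far as the arm can. A call with a gripper value outside its range is refused whole. The fingers move at their own pace and stop on an object; FORCE is the grip in N (left out, the last holds). Time passes only in rows, so rows that repeat a pose let the fingers close, or fill a call up. It gives the time, the measured TCP pose, the force and the opening at its end, in the units of the state.
- arm.read_state(): the state, without advancing time (a new reading comes with each control period).
- arm.grab_frame(name): name is "scene" or "side" or "wrist"; returns (picture, depth): 400x640x3 uint8, red, green, blue; 400x640 float32, m along the optical axis (not along the pixel's ray), 0 where there is no reading.
- arm.camera_params(name): a dict with "K" (3x3 intrinsics, pixels), "world_from_camera" (4x4, takes a point from camera to world coordinates). Camera axes: x right, y up, looking along -z (the intrinsics and any distortion apply to the point x, -y, -z); pixel columns grow to the right and rows downward; lengths in m; the calibration is good to about 2 mm. A picture is of the moment at which its call begins: read the wrist's pose just before it. camera_params takes no time and is no camera call; for the wrist camera it gives the pose at the moment of the call.
- arm.job_done(): hands the job in, once; it reports no verdict.
The state is a dict: "clock": time; "qpos": joint angles; "joint_vel": joint speeds; "joint_torque": joint torques, N m; "position": TCP position; "orientation": TCP orientation; "ft_force": force on the tool from outside, world axes, zero at the start; "moment": the same for the moment, N m; "finger_gap": finger opening in m.
Only numpy, scipy, OpenCV 4.12 (cv2) and the standard library are available. Lean on these libraries where they do the work, as an engineer would, in place of code of your own. Each camera call takes 0.05 s, during which the arm holds its last target.

### The job

Enrol the two wireless devices on the alarm hub with light presses of the fingertips: press the hub's green pairing button to open enrolment, then the smoke alarm's test button, then the red button of the call point (the order sets their zone numbers), and last the green pairing button again to close enrolment. Press each button gently until it goes down and let it come up again before the next. Pick nothing up, leave the hub's grey silence button alone, leave everything where it lies, and finish clear of it all.

Things in the scene. Friction and masses are not known exactly. Their poses are not given: they have to be found in the camera images.
- hub: alarm hub: loose off-white box 100 (its x) x 140 (its y) x 34 mm high with a black status window on the half towards its +x edge and two round push buttons near its -x edge, 80 mm apart. Origin: centre of its underside, z up. Weighs 0.3 to 0.6 kg and stands on four rubber feet; its yaw varies.
- pair_button (a joint): green pairing button of the hub, m: 0 up, 0.006 fully down, pushed straight down against a spring (1.5 N to start, 5 N fully down); it registers at 0.003 and springs back up when released
- pair_button_top (a point): centre of the top of the green pairing button: cap 28 mm across, 42 mm above the bench, standing 8 mm proud of the hub; at (-24, +40) mm in the hub's frame
- silence_button (a joint): grey silence button of the hub, same kind of button, not to be pressed; 0 up, 0.006 fully down
- silence_button_top (a point): centre of the top of the grey silence button: same size and height, at (-24, -40) mm in the hub's frame
- smoke_alarm: smoke alarm: loose round off-white unit, 104 mm across, lying on its flat mounting face, with a dark ring of vents round its side and a grey test button in the middle of its top. Origin: centre of its underside, z up. 0.15 to 0.3 kg.
- test_button (a joint): grey test button of the smoke alarm, m: 0 up, 0.006 fully down; same spring as the pairing button, registers at 0.003
- test_button_top (a point): centre of the top of the test button: cap 34 mm across, 44 mm above the bench, 8.5 mm proud of the housing
- call_point: wireless emergency call point: loose off-white disc 84 mm across with a large red push button in the middle. Origin: centre of its underside, z up. 0.1 to 0.2 kg.
- call_button (a joint): red button of the call point, m: 0 up, 0.006 fully down; same spring as the pairing button, registers at 0.003
- call_button_top (a point): centre of the top of the red button: cap 47 mm across, 29 mm above the bench, 8 mm proud of its collar
- camera: bystander: loose white dome camera, round base 104 mm across, 98 mm high, black lens face. Origin: centre of its underside.
- tape: bystander: loose roll of orange-yellow tape lying flat, 102 mm across, 48 mm high. Origin: centre of its underside.
- screwdriver: bystander: loose screwdriver with a blue handle, 200 mm long, 26 mm high, lying on the bench along its x axis (tip at +x). Origin: midway along it, at bench height.
Not all that is in view belongs to the job. Leave any blue, purple or turquoise look-alike of the hub alone.

How it is judged:
On the way, in this order (a step that is already met when the one before it is completed fails the run):
1. the green pairing button is pressed, alone, to open enrolment (value of joint pair_button above 0.003 m and contact force between the fingers and pair_button above 0.3 N and value of joint each of silence_button, test_button, call_button below 0.001 m), for 0.05 s.
2. every button is up again (value of joint each of pair_button, silence_button, test_button, call_button below 0.001 m), for 0.05 s.
3. the smoke alarm's test button is pressed, alone (value of joint test_button above 0.003 m and contact force between the fingers and test_button above 0.3 N and value of joint each of pair_button, silence_button, call_button below 0.001 m), for 0.05 s.
4. the call point's red button is pressed, alone (value of joint call_button above 0.003 m and contact force between the fingers and call_button above 0.3 N and value of joint each of pair_button, silence_button, test_button below 0.001 m), for 0.05 s.
5. the green pairing button is pressed again, alone, to close enrolment (all of step 1), for 0.05 s.
At the end, for the whole second after the job is handed in: after the four presses in order, every button is up again (under 1 mm), the hub, smoke alarm and call point lie flat (within 0.1 rad) and at rest within 20 mm of where they began, and so do the camera, tape and screwdriver (all of step 2 and distance of each of hub, smoke_alarm, call_point, camera, tape, screwdriver from where it was at the start of the episode below 0.02 m and angle between each of hub, smoke_alarm, call_point's own z axis and vertical below 0.1 rad and linear speed of each of hub, smoke_alarm, call_point, camera, tape, screwdriver below 0.02 m/s); the robot touches nothing.
It fails at once if the hub's grey silence button is pressed (value of joint silence_button above 0.002 m).
It fails at once if the hub, smoke alarm or call point is pushed harder than 25 N (contact force between any of the fingers, the arm and hub above 25 N or contact force between any of the fingers, the arm and smoke_alarm above 25 N or contact force between any of the fingers, the arm and call_point above 25 N).
It fails at once if the hub, smoke alarm or call point is lifted (10 mm) or tipped (0.15 rad) (height (world z) of any of hub, smoke_alarm, call_point above 0.01 m or angle between any of hub, smoke_alarm, call_point's own z axis and vertical above 0.15 rad).
It fails at once if the hub, smoke alarm or call point is shifted more than 20 mm (distance of any of hub, smoke_alarm, call_point from where it was at the start of the episode above 0.02 m).
It fails at once if the camera, tape or screwdriver is moved more than 20 mm (distance of any of camera, tape, screwdriver from where it was at the start of the episode above 0.02 m).
It also fails if it takes over 58 s, if anything falls off the work surface, if the arm or the gripper's body presses on something with over 40 N, if the wrist force passes 120 N, or if a joint passes its speed limit or range.

## Working session

There is one attempt and no reset: what is moved stays moved. The work goes in short steps, Python scripts to look and compute and a shell command to move; the robot and the scene stay as the last step left them, time stands still between calls to the robot, and variables do not carry over. Pictures are saved under pics/ and viewed, and the job is handed in when it is done.

```bash
mkdir -p pics; ls
python3 - <<'E'
from plant import arm
import cv2,numpy as np
print(arm.read_state())
for n in ["scene","side","wrist"]:
    p,d=arm.grab_frame(n)
    cv2.imwrite(f"pics/{n}0.png",p[:,:,::-1]); np.savez(f"{n}0.npz",p=p,d=d,**{k:np.array(v) for k,v in arm.camera_params(n).items()})
    print(n,arm.camera_params(n))
E
```

```text
pics
{'clock': 0.0, 'qpos': array([ 9.86928804e-01,  3.59517993e-01,  1.51140186e+00, -2.76034429e-05,
        1.27249360e+00, -1.15088131e-01]), 'joint_vel': array([ 1.55400049e-03, -1.50348443e-04,  1.64273498e-04, -8.02798510e-04,
       -1.29517656e-04,  2.61358001e-05]), 'joint_torque': array([ 2.02543713e-03, -5.15388358e+01, -2.70721883e+01,  6.78091426e-02,
        3.48755729e-02, -1.76024591e-04]), 'position': array([0.27071338, 0.53470022, 0.22181349]), 'orientation': array([ 0.60273136,  0.36962611, -0.37078533, -0.60217081]), 'ft_force': array([-0.59961726,  0.2138441 , -0.126929  ]), 'moment': array([ 0.04496122, -0.06497447,  0.05242988]), 'finger_gap': 0.08768667034679645}
scene {'K': array([[470.16269217,   0.        , 311.68758906],
       [  0.        , 470.16269217, 199.92998552],
       [  0.        ,   0.        ,   1.        ]]), 'world_from_camera': array([[-0.76586602, -0.44391545,  0.46517557,  1.15457236],
       [ 0.64299893, -0.53017053,  0.55269484,  0.65770763],
       [ 0.0012726 ,  0.72239759,  0.69147675,  0.9432595 ],
       [ 0.        ,  0.        
[... 197 characters left out ...]
'world_from_camera': array([[ 0.99477006,  0.05407789, -0.0866494 ,  0.48113505],
       [-0.10068791,  0.66172385, -0.74295591, -0.71884586],
       [ 0.01716049,  0.74779484,  0.66370806,  0.64166397],
       [ 0.        ,  0.        ,  0.        ,  1.        ]])}
wrist {'K': array([[348.00956483,   0.        , 316.06700673],
       [  0.        , 348.00956483, 199.80167346],
       [  0.        ,   0.        ,   1.        ]]), 'world_from_camera': array([[ 0.45252313, -0.86367177, -0.22202228,  0.21095001],
       [ 0.89175168,  0.43790187,  0.11410915,  0.56573216],
       [-0.00132888, -0.24962577,  0.96834147,  0.3841608 ],
       [ 0.        ,  0.        ,  0.        ,  1.        ]])}
```

View pics/scene0.png

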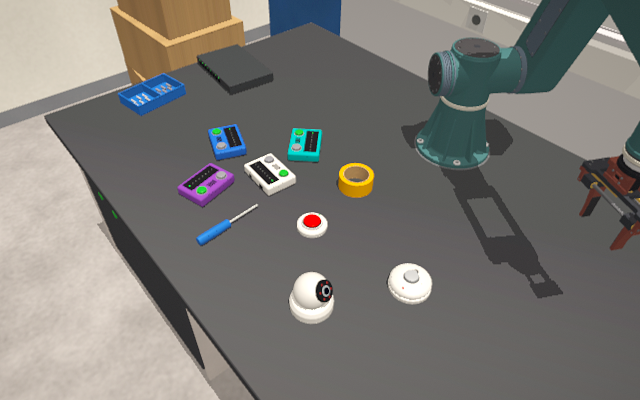

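View pics/side0.png

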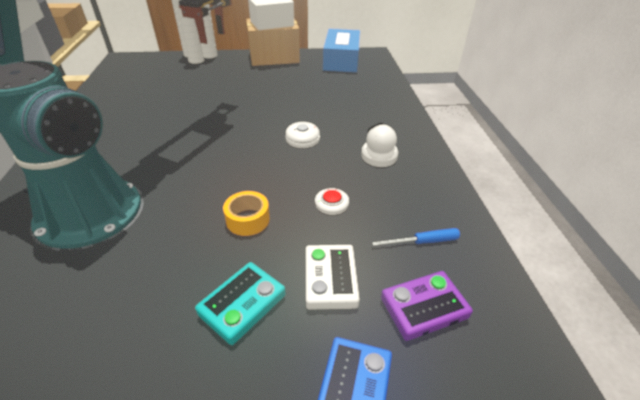

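View pics/wrist0.png

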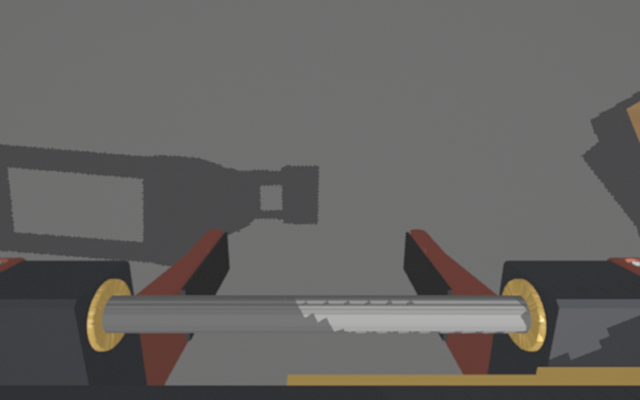

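Candidates for the green button (scene pixels):
- White hub: about (283,173). Chosen, because this is the only off-white box.
- Blue look-alike: (215,132).
- Teal look-alike: (301,132).
- Purple look-alike: (203,190).

For the other two buttons:
- Test button: grey, on the round white unit at (411,276). The dome camera at (312,297) is the other round white thing.
- Call button: red, at (312,221), with no rival.

Next I'll measure these and take a close crop.

```bash
cat > h.py <<'E'
import numpy as np,cv2
def load(n):
    z=np.load(n+'.npz'); return z['p'],z['d'],z['K'],z['world_from_camera']
def ray(K,T,u,v,h):
    d=T[:3,:3]@np.array([(u-K[0,2])/K[0,0],-(v-K[1,2])/K[1,1],-1]); o=T[:3,3]
    return o+d*(h-o[2])/d[2]
def blobs(mask,amin=25):
    n,l,s,c=cv2.connectedComponentsWithStats(mask.astype(np.uint8))
    return [(c[i],s[i,4],l==i) for i in range(1,n) if s[i,4]>=amin]
E
python3 - <<'E'
from h import *
for n in ['scene0','side0']:
    p,d,K,T=load(n); H=cv2.cvtColor(p,cv2.COLOR_RGB2HSV); h,s,v=H[...,0],H[...,1],H[...,2]
    # per-blob: use each pixel's ray on its top plane -> ellipse centre in metres
    for nm,m,z in [('green',(h>50)&(h<72)&(s>120)&(v>80),.042),('red',((h<6)|(h>174))&(s>150)&(v>110),.029),
                   ('grey',(s<40)&(v>100)&(v<190),.043),('white',(s<40)&(v>190),.034)]:
        for c,a,mm in blobs(m,40):
            if not(80<c[1]<320 and 150<c[0]<480): continue
            vs,us=np.nonzero(mm)
            P=ray(K,T,c[0],c[1],z)
            D=d[mm]; 
            pts=np.array([T[:3,:3]@(np.array([(u-K[0,2])/K[0,0],-(w-K[1,2])/K[0,0],-1])*d[w,u])+T[:3,3] for u,w in zip(us,vs) if d[w,u]>0])
            print(n,nm,c.round(1),a,'plane',P.round(4),'depthmean',pts.mean(0).round(4) if len(pts) else None, 'zmax',np.percentile(pts[:,2],95).round(3) if len(pts) else None)
p,_,_,_=load('scene0'); q,_,_,_=load('side0')
a=cv2.resize(p[100:320,180:450,::-1],None,fx=2.9,fy=2.6,interpolation=cv2.INTER_CUBIC);cv2.imwrite('pics/crop_scene.png',a)
a=cv2.resize(q[115:320,260:400,::-1],None,fx=2.9,fy=2.9,interpolation=cv2.INTER_CUBIC);cv2.imwrite('pics/crop_side.png',a)
E
```

```text
scene0 green [283.  172.6] 44 plane [ 0.5381 -0.2063  0.042 ] depthmean [ 0.538  -0.2065  0.0418] zmax 0.046
scene0 green [201.1 189.8] 51 plane [ 0.7619 -0.2958  0.042 ] depthmean [ 0.7619 -0.296   0.0418] zmax 0.045
scene0 red [311.6 220.5] 171 plane [ 0.5912 -0.0118  0.029 ] depthmean [ 0.5911 -0.0119  0.0289] zmax 0.033
scene0 grey [220.7 145.5] 42 plane [ 0.6092 -0.4354  0.043 ] depthmean [ 0.6079 -0.4381  0.0408] zmax 0.046
scene0 grey [295.9 147. ] 43 plane [ 0.4327 -0.2775  0.043 ] depthmean [ 0.4303 -0.2801  0.0404] zmax 0.044
scene0 grey [425.5 158. ] 64 plane [0.163  0.0193 0.043 ] depthmean [ 0.1165 -0.011   0.0008] zmax 0.004
scene0 grey [268.  179.4] 168 plane [ 0.5908 -0.2093  0.043 ] depthmean [ 0.5702 -0.2405  0.0114] zmax 0.027
scene0 grey [268.6 159.5] 42 plane [ 0.5351 -0.2824  0.043 ] depthmean [ 0.5332 -0.2852  0.0403] zmax 0.046
scene0 grey [343.3 305.9] 58591 plane [0.7154 0.2468 0.043 ] depthmean [0.6964 0.2042 0.001 ] zmax 0.004
scene0 grey [220.7 175. ] 59 plane [ 0.6854 -0.3142  0.043 ] depthmean [ 0.6842 -0.3167  0.0407] zmax 0.046
scene0 grey [325.4 290.
[... 1941 characters left out ...]
325 0.034 ] depthmean [0.746  0.1618 0.0794] zmax 0.096
side0 white [378.9 153.9] 323 plane [0.7379 0.1371 0.034 ] depthmean [0.741  0.1471 0.0268] zmax 0.033
side0 white [331.5 202.3] 406 plane [ 0.582  -0.0521  0.034 ] depthmean [ 0.5853 -0.0304  0.0146] zmax 0.021
side0 white [393.  240.6] 97 plane [ 0.6993 -0.1851  0.034 ] depthmean [ 0.7079 -0.1644  0.0105] zmax 0.016
side0 white [327.5 276.7] 1937 plane [ 0.5482 -0.2673  0.034 ] depthmean [ 0.5488 -0.2636  0.0319] zmax 0.04
side0 white [265.3 286.4] 97 plane [ 0.4277 -0.2792  0.034 ] depthmean [ 0.4283 -0.2845  0.0413] zmax 0.043
side0 white [400.9 293.5] 77 plane [ 0.682  -0.3179  0.034 ] depthmean [ 0.6796 -0.3226  0.0413] zmax 0.043
```

View pics/crop_scene.png

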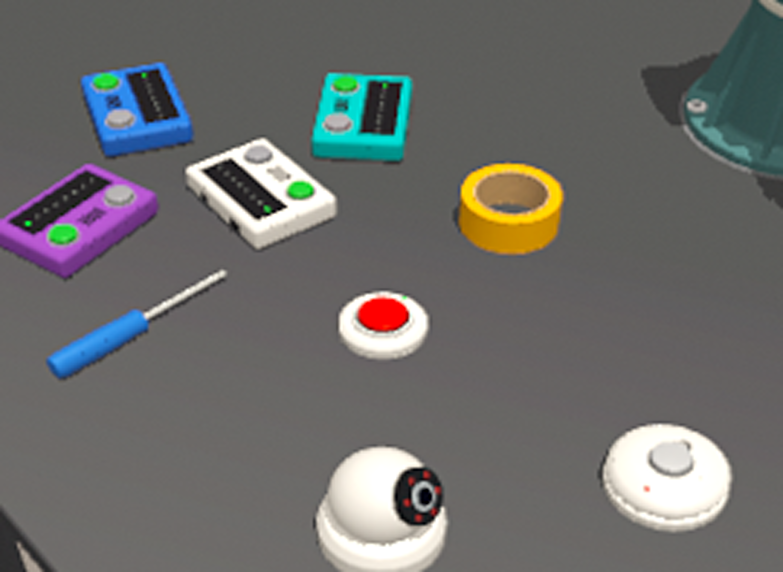

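View pics/crop_side.png

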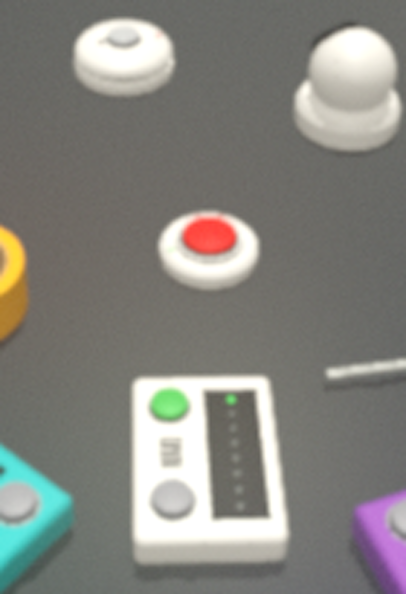

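```bash
cat >> h.py <<'E'
from scipy.spatial.transform import Rotation as R
def delta(st,target):
    Rm=R.from_quat(st['orientation']).as_matrix()
    return (Rm.T@(np.array(target)-st['position'])*1000).round(1)
E
python3 - <<'E'
from h import *
from plant import arm
st=arm.read_state(); print(R.from_quat(st['orientation']).as_matrix().round(3))
z={}
for n,uv in [('scene0',dict(g=(283,172.6),t=(411.4,275.8),s=(268.6,159.5),r=(311.6,220.5))),('side0',dict(g=(318.6,254.5),t=(302.8,127.4),s=(319.5,287),r=(331.9,196.1)))]:
    p,d,K,T=load(n)
    for k,(u,v) in uv.items(): print(n,k,ray(K,T,u,v,{'g':.042,'s':.042,'t':.044,'r':.029}[k]).round(4))
print(delta(st,[.539,-.212,.20]))
E
```

```text
[[ 0.452 -0.001 -0.892]
 [ 0.892 -0.001  0.452]
 [-0.001 -1.     0.   ]]
scene0 g [ 0.5382 -0.2063  0.042 ]
scene0 t [0.5356 0.2895 0.044 ]
scene0 s [ 0.5344 -0.2833  0.042 ]
scene0 r [ 0.5911 -0.0119  0.029 ]
side0 g [ 0.5355 -0.2164  0.042 ]
side0 t [0.5346 0.2768 0.044 ]
side0 s [ 0.5297 -0.2954  0.042 ]
side0 r [ 0.5866 -0.0241  0.029 ]
[-545.    22.7 -576.7]
```

```bash
python3 -m creep '0 -27 0 -29 0; 0 -55 0 -58 0; 0 -82 0 -87 0; 0 -110 0 -116 0; 0 -137 0 -145 0; 0 -165 0 -174 0; 0 -192 0 -203 0; 0 -220 0 -232 0' 5; python3 -m creep '0 -27 0 -29 0; 0 -55 0 -58 0; 0 -82 0 -87 0; 0 -110 0 -116 0; 0 -137 0 -145 0; 0 -165 0 -174 0; 0 -192 0 -203 0; 0 -220 0 -232 0' 5; python3 -m creep '0 -27 0 -29 0; 0 -55 0 -58 0; 0 -80 10 -85 0; 0 -95 20 -100 0; 0 -105 22 -113 0; 0 -105 22 -113 0; 0 -105 22 -113 0; 0 -105 22 -113 0'
python3 - <<'E'
from h import *
from plant import arm
st=arm.read_state(); print(st['clock'],st['position'],st['ft_force'],st['finger_gap'],st['qpos'])
c=arm.camera_params('wrist');p,d=arm.grab_frame('wrist')
np.savez('w1.npz',p=p,d=d,**c); cv2.imwrite('pics/w1.png',p[:,:,::-1])
H=cv2.cvtColor(p,cv2.COLOR_RGB2HSV);h,s,v=cv2.split(H)
for cc,a,m in blobs((h>45)&(h<75)&(s>120)&(v>80),60): print(cc,a,ray(c['K'],c['world_from_camera'],*cc,.042))
E
```

```text
clock: 0.82
position: [0.3787, 0.2324, 0.2226]
orientation: [0.602, 0.37, -0.37, -0.602]
ft_force: [0.8, -0.3, -0.3]
finger_gap: 0.0384
clock: 1.48
position: [0.4863, -0.0689, 0.2226]
orientation: [-0.602, -0.37, 0.37, 0.603]
ft_force: [1.8, 0.4, -0.9]
finger_gap: 0.0004
clock: 2.15
position: [0.5391, -0.2103, 0.2009]
orientation: [-0.602, -0.37, 0.37, 0.603]
ft_force: [0.6, -0.0, 0.7]
finger_gap: 0.0003
2.15 [ 0.5391215  -0.21027111  0.200884  ] [ 0.5909018  -0.04657376  0.7119122 ] 0.0003238673564886435 [-4.91523452e-01  3.49281554e-01  1.58348061e+00  4.78711521e-04
  1.20978918e+00 -1.59426072e+00]
[97.74786845 83.11084044] 821 [ 0.37214761 -0.33985506  0.042     ]
[313.12218045 181.57142857] 532 [ 0.53588151 -0.21133859  0.042     ]
[ 75.43378995 341.89269406] 438 [ 0.57639582 -0.51573391  0.042     ]
```

View pics/w1.png

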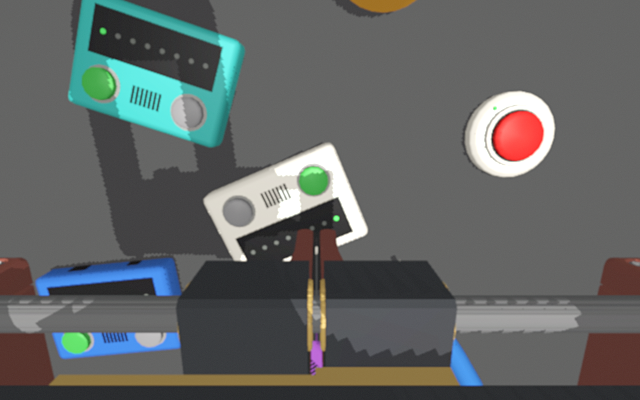

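The white hub's green cap is at (313,182), just ahead of the fingertips. The red button is at (517,135). The grey silence cap at (238,211) is 80 mm off to the side.

Run:
```python
from h import *
from plant import arm
p,d,K,T=load('w1')
H=cv2.cvtColor(p,cv2.COLOR_RGB2HSV);h,s,v=cv2.split(H)
for cc,a,m in blobs(((h<6)|(h>174))&(s>170)&(v>120),200): print(cc,a,ray(K,T,*cc,.029))
print(delta(arm.read_state(),[.536,-.2115,.050]))
```

```text
[519.63558766 136.59159554] 1523 [ 0.58793279 -0.01842687  0.029     ]
[ -2.8 151.1   2.1]
```

```bash
python3 -m creep '0 -2 30 2 0; 0 -3 65 2 0; 0 -3 100 2 0; 0 -3 125 2 0; 0 -3 140 2 0; 0 -3 147 2 0; 0 -3 150 2 0; 0 -3 150 2 0'
```

```text
clock: 2.87
position: [0.5366, -0.2128, 0.0511]
orientation: [0.602, 0.371, -0.371, -0.602]
ft_force: [-0.2, 0.4, 0.6]
finger_gap: 0.0006
```

```bash
python3 -m creep '0 0 2 0 0; 0 0 4 0 0; 0 0 6 0 0; 0 0 8 0 0; 0 0 9 0 0; 0 0 10 0 0; 0 0 10 0 0; 0 0 10 0 0'
```

```text
clock: 3.53
position: [0.5367, -0.2136, 0.0409]
orientation: [0.603, 0.37, -0.37, -0.602]
ft_force: [0.1, 0.9, 2.4]
finger_gap: 0.0008
```

```bash
python3 -m creep '0 0 1 0 0; 0 0 2 0 0; 0 0 3 0 0; 0 0 3.5 0 0; 0 0 3.5 0 0; 0 0 3.5 0 0; 0 0 3.5 0 0; 0 0 3.5 0 0'
```

```text
clock: 4.2
position: [0.5367, -0.2136, 0.0373]
orientation: [0.603, 0.37, -0.37, -0.602]
ft_force: [0.2, 0.2, 4.3]
finger_gap: 0.0005
```

```bash
python3 -m creep '0 0 0.5 0 0; 0 0 1 0 0; 0 0 1 0 0; 0 0 1 0 0; 0 0 1 0 0; 0 0 1 0 0; 0 0 1 0 0; 0 0 1 0 0'
python3 - <<'E'
from h import *
from plant import arm
c=arm.camera_params('wrist');p,d=arm.grab_frame('wrist')
cv2.imwrite('pics/w2.png',p[:,:,::-1]); print(arm.read_state()['ft_force'])
p,d=arm.grab_frame('side')
cv2.imwrite('pics/s2.png',cv2.resize(p[200:330,240:440,::-1],None,fx=4,fy=4,interpolation=cv2.INTER_CUBIC)); print(arm.read_state()['ft_force'])
E
```

```text
clock: 4.87
position: [0.5367, -0.2136, 0.0364]
orientation: [0.603, 0.37, -0.37, -0.602]
ft_force: [-0.6, -0.9, 5.8]
finger_gap: 0.0007
[ 0.31446747 -1.04959075  5.70362668]
[ 0.36098317 -0.59077907  5.54093373]
```

View pics/s2.png

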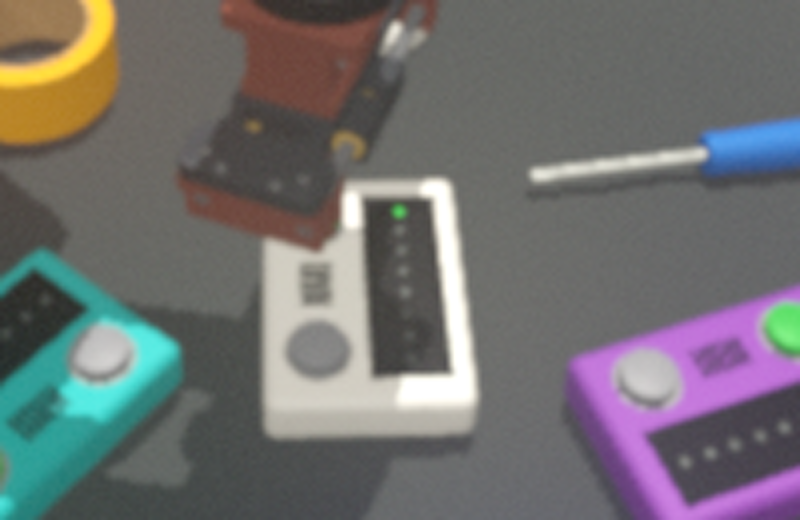

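View pics/w2.png

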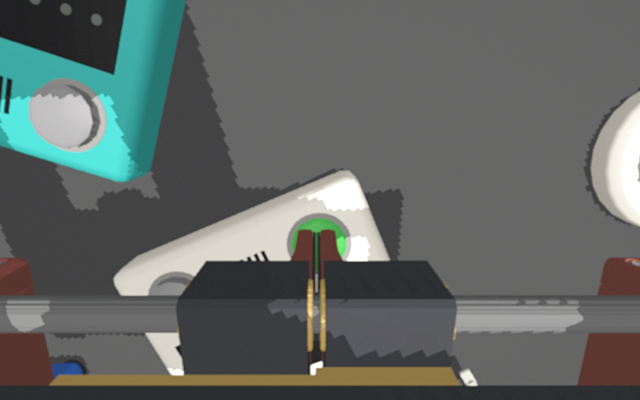

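The wrist view shows the tips on the green cap at (318,240). The force is about 5.5 N, so the button is down. Now I'll lift and travel to the smoke alarm.

```bash
python3 -m creep '0 0 -10 0 0; 0 0 -10 0 0; 0 0 -40 0 0; 0 0 -80 0 0; 0 10 -115 5 0; 0 35 -140 18 0; 0 67 -150 34 0; 0 103 -150 52 0'; python3 -m creep '0 37 0 18.5 0; 0 74 0 37 0; 0 111 0 55.5 0; 0 148 0 74 0; 0 185 0 92.5 0; 0 222 0 111 0; 0 259 0 129.5 0; 0 296 0 148 0'; python3 -m creep '0 20 0 10 0; 0 34 0 19 0; 0 42 0 23 0; 0 43 0 24 0; 0 43 0 24 0; 0 43 0 24 0; 0 43 0 24 0; 0 43 0 24 0'
python3 - <<'E'
from h import *
from plant import arm
st=arm.read_state(); print(st['clock'],st['position'],st['ft_force'])
c=arm.camera_params('wrist');p,d=arm.grab_frame('wrist')
np.savez('w3.npz',p=p,d=d,**c); cv2.imwrite('pics/w3.png',p[:,:,::-1])
E
```

```text
clock: 5.63
position: [0.538, -0.0983, 0.1892]
orientation: [0.604, 0.371, -0.368, -0.601]
ft_force: [0.4, 0.1, 0.2]
finger_gap: 0.0008
clock: 6.3
position: [0.5369, 0.2347, 0.1857]
orientation: [-0.602, -0.37, 0.371, 0.603]
ft_force: [1.3, -1.3, 0.6]
finger_gap: 0.0007
clock: 6.97
position: [0.5364, 0.2809, 0.1862]
orientation: [0.603, 0.37, -0.37, -0.603]
ft_force: [0.1, 0.0, -0.3]
finger_gap: 0.0005
6.9667 [0.53644806 0.28089494 0.18615322] [ 0.06188322  0.00155105 -0.28715705]
```

View pics/w3.png

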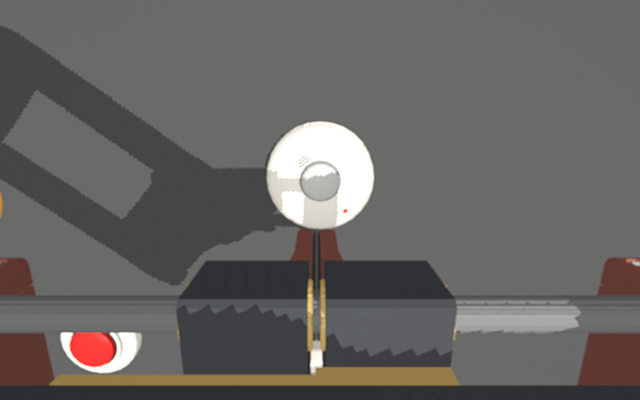

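The grey test cap is at (320,181), centred on the round unit.

Run:
```python
from h import *
from plant import arm
p,d,K,T=load('w3')
P=ray(K,T,320,181,.044);print(P,d[181,320]); print(delta(arm.read_state(),[P[0],P[1],.051]))
```

```text
[0.53263292 0.28699881 0.044     ] 0.30982476
[  3.6 135.2   6.1]
```

```bash
python3 -m creep '0 2 30 3 0; 0 3 65 5 0; 0 3 95 5 0; 0 3 115 5 0; 0 3 128 5 0; 0 3 133 5 0; 0 3 135 5 0; 0 3 135 5 0'; python3 -m creep '0 0 2 0 0; 0 0 4 0 0; 0 0 6 0 0; 0 0 7 0 0; 0 0 8 0 0; 0 0 8 0 0; 0 0 8 0 0; 0 0 8 0 0'
```

```text
clock: 7.68
position: [0.5336, 0.2868, 0.0513]
orientation: [0.603, 0.37, -0.37, -0.603]
ft_force: [-0.2, 0.4, 0.1]
finger_gap: 0.0003
clock: 8.35
position: [0.5335, 0.2871, 0.0434]
orientation: [0.603, 0.37, -0.37, -0.602]
ft_force: [0.6, -1.0, 1.5]
finger_gap: 0.0007
```

```bash
python3 -m creep '0 0 1 0 0; 0 0 2 0 0; 0 0 3 0 0; 0 0 4 0 0; 0 0 4.5 0 0; 0 0 4.5 0 0; 0 0 4.5 0 0; 0 0 4.5 0 0'
```

```text
clock: 9.02
position: [0.5335, 0.2872, 0.0388]
orientation: [0.602, 0.37, -0.37, -0.602]
ft_force: [1.3, -0.0, 5.0]
finger_gap: 0.0004
```

Run:
```python
from h import *
from plant import arm
p,d=arm.grab_frame('wrist')
cv2.imwrite('pics/w4.png',p[:,:,::-1]); print(arm.read_state()['ft_force']); print(delta(arm.read_state(),[.588,-.0185,.20]))
```

```text
[ 1.59941587 -0.08828448  5.31304834]
[-248.  -161.2 -186.8]
```

View pics/w4.png

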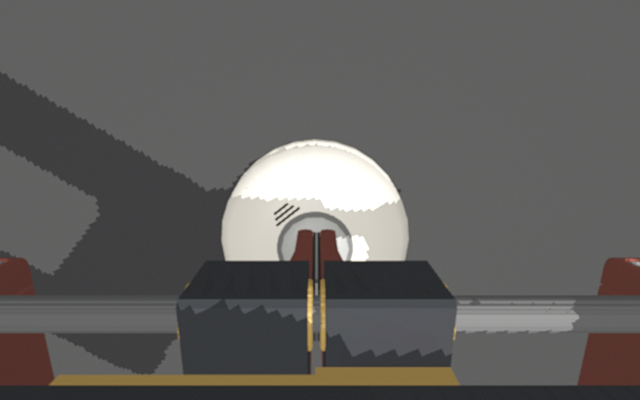

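The tips are on the grey cap at (316,240), with 5.3 N and about 5 mm down. Next I'll lift and go to the call point.

```bash
python3 -m creep '0 0 -10 0 0; 0 0 -10 0 0; 0 0 -40 0 0; 0 0 -80 0 0; 0 -10 -115 -8 0; 0 -35 -140 -26 0; 0 -65 -150 -49 0; 0 -98 -150 -74 0'; python3 -m creep '0 -30 0 -23 0; 0 -60 0 -46 0; 0 -90 0 -69 0; 0 -120 0 -92 0; 0 -138 0 -104 0; 0 -148 0 -112 0; 0 -150 0 -113 0; 0 -150 0 -113 0'
python3 - <<'E'
from h import *
from plant import arm
st=arm.read_state(); print(st['clock'],st['position'],st['ft_force'])
c=arm.camera_params('wrist');p,d=arm.grab_frame('wrist')
K,T=c['K'],c['world_from_camera']
H=cv2.cvtColor(p,cv2.COLOR_RGB2HSV);h,s,v=cv2.split(H)
for cc,a,m in blobs(((h<6)|(h>174))&(s>170)&(v>60),200):
    P=ray(K,T,*cc,.029); print(cc,a,P,delta(arm.read_state(),[P[0],P[1],.037]))
cv2.imwrite('pics/w5.png',p[:,:,::-1])
E
```

```text
clock: 9.73
position: [0.5564, 0.1663, 0.1921]
orientation: [0.603, 0.373, -0.369, -0.601]
ft_force: [0.7, -0.2, -0.4]
finger_gap: 0.0005
clock: 10.4
position: [0.5875, -0.0186, 0.1883]
orientation: [-0.602, -0.37, 0.37, 0.603]
ft_force: [0.6, 0.8, -0.2]
finger_gap: 0.0003
10.4 [ 0.58749145 -0.01862752  0.18834589] [ 0.579014    0.81592132 -0.21696069]
[317.08810069 183.25915332] 1748 [ 0.58738941 -0.01716887  0.029     ] [5.000e-01 1.514e+02 1.000e-01]
```

View pics/w5.png

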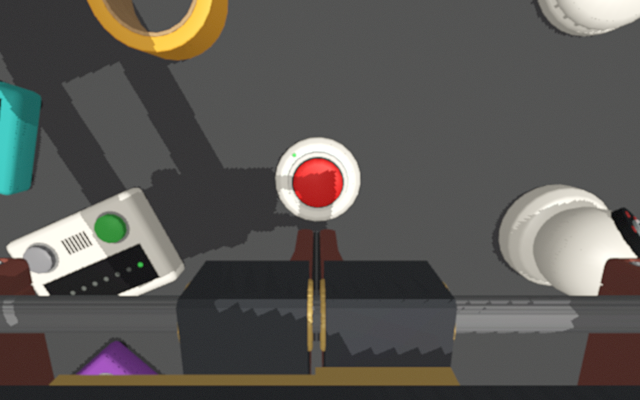

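The red cap is at (317,183), straight below the tool. The dome camera at (570,240) is well clear of the gripper.

```bash
python3 -m creep '0 0 30 0 0; 0 0 65 0 0; 0 0 100 0 0; 0 0 125 0 0; 0 0 142 0 0; 0 0 149 0 0; 0 0 151 0 0; 0 0 151 0 0'; python3 -m creep '0 0 2 0 0; 0 0 4 0 0; 0 0 6 0 0; 0 0 7 0 0; 0 0 8 0 0; 0 0 9 0 0; 0 0 9 0 0; 0 0 9 0 0'
```

```text
clock: 11.12
position: [0.588, -0.0176, 0.0378]
orientation: [-0.602, -0.371, 0.371, 0.602]
ft_force: [-0.0, 0.5, 1.4]
finger_gap: 0.0007
clock: 11.78
position: [0.5882, -0.0189, 0.0288]
orientation: [0.603, 0.37, -0.37, -0.602]
ft_force: [-0.2, 0.8, 1.6]
finger_gap: 0.0006
```

```bash
python3 -m creep '0 0 1 0 0; 0 0 2 0 0; 0 0 3 0 0; 0 0 4 0 0; 0 0 5 0 0; 0 0 5 0 0; 0 0 5 0 0; 0 0 5 0 0'
python3 - <<'E'
from h import *
from plant import arm
p,d=arm.grab_frame('wrist')
cv2.imwrite('pics/w6.png',p[:,:,::-1]); print(arm.read_state()['ft_force'])
E
```

```text
clock: 12.45
position: [0.5881, -0.0188, 0.0238]
orientation: [0.603, 0.37, -0.37, -0.602]
ft_force: [0.3, -0.9, 4.9]
finger_gap: 0.0004
[-0.68203375 -1.60299699  4.26454187]
```

View pics/w6.png

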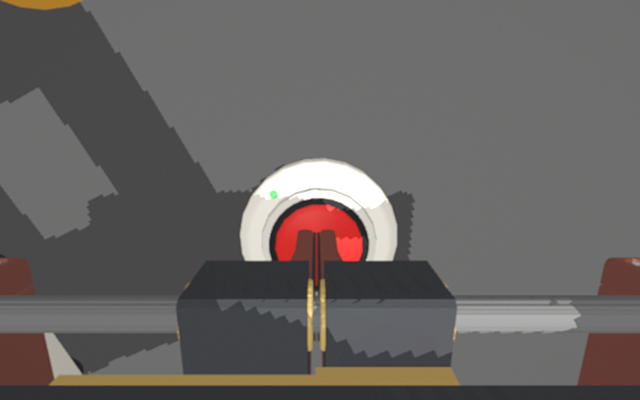

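The tips are on the red cap at (318,240), about 5 mm down at 4.3–4.9 N. Now back to the green button.

```bash
python3 -m creep '0 0 -10 0 0; 0 0 -10 0 0; 0 0 -40 0 0; 0 0 -80 0 0; 0 -10 -115 -2 0; 0 -35 -145 -7 0; 0 -70 -160 -14 0; 0 -105 -165 -22 0'; python3 -m creep '0 -30 0 -6 0; 0 -60 0 -13 0; 0 -80 0 -17 0; 0 -89 0 -19 0; 0 -90 0 -19 0; 0 -90 0 -19 0; 0 -90 0 -19 0; 0 -90 0 -19 0'
python3 - <<'E'
from h import *
from plant import arm
st=arm.read_state(); print(st['clock'],st['position'],st['ft_force'])
c=arm.camera_params('wrist');p,d=arm.grab_frame('wrist')
K,T=c['K'],c['world_from_camera']
H=cv2.cvtColor(p,cv2.COLOR_RGB2HSV);h,s,v=cv2.split(H)
for cc,a,m in blobs((h>45)&(h<75)&(s>120)&(v>80),60):
    P=ray(K,T,*cc,.042); print(cc,a,P,delta(arm.read_state(),[P[0],P[1],.050]))
cv2.imwrite('pics/w7.png',p[:,:,::-1])
E
```

```text
clock: 13.17
position: [0.5614, -0.123, 0.1923]
orientation: [0.603, 0.372, -0.37, -0.601]
ft_force: [-0.2, -0.3, -0.8]
finger_gap: -0.0002
clock: 13.83
position: [0.5367, -0.2097, 0.1885]
orientation: [-0.602, -0.371, 0.371, 0.602]
ft_force: [-0.3, -0.8, 0.6]
finger_gap: 0.0005
13.8333 [ 0.53666463 -0.2097115   0.18853891] [-0.28338985 -0.83137779  0.61461487]
[90.64403067 84.88280394] 913 [ 0.37238925 -0.33947718  0.042     ] [-189.8  138.6   88.2]
[313.8368 185.9856] 625 [ 0.53518412 -0.21086977  0.042     ] [ -1.6 138.6   0.8]
[ 68.46934866 350.31226054] 522 [ 0.57537995 -0.51478368  0.042     ] [-254.9  138.4 -172. ]
```

View pics/w7.png

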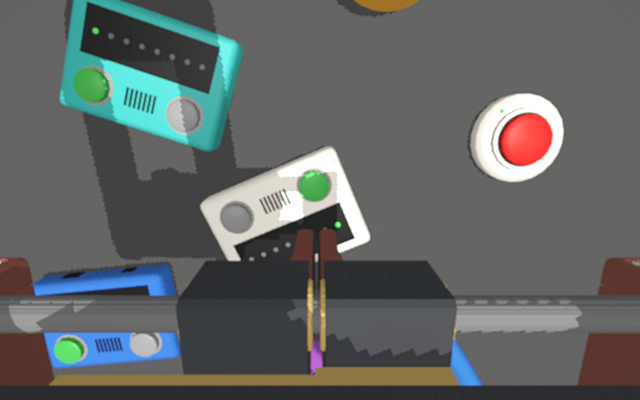

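The white hub's green cap is at (314,186) and hasn't moved since the first press.

```bash
python3 -m creep '0 -1 30 1 0; 0 -2 65 1 0; 0 -2 95 1 0; 0 -2 118 1 0; 0 -2 131 1 0; 0 -2 136 1 0; 0 -2 138 1 0; 0 -2 138 1 0'; python3 -m creep '0 0 2 0 0; 0 0 4 0 0; 0 0 6 0 0; 0 0 8 0 0; 0 0 9 0 0; 0 0 10 0 0; 0 0 10 0 0; 0 0 10 0 0';  python3 -m creep '0 0 1 0 0; 0 0 2 0 0; 0 0 3 0 0; 0 0 4 0 0; 0 0 4.5 0 0; 0 0 4.5 0 0; 0 0 4.5 0 0; 0 0 4.5 0 0'
python3 - <<'E'
from h import *
from plant import arm
p,d=arm.grab_frame('wrist')
cv2.imwrite('pics/w8.png',p[:,:,::-1]); print(arm.read_state()['ft_force'])
E
```

```text
clock: 14.55
position: [0.5351, -0.2122, 0.0508]
orientation: [0.602, 0.37, -0.37, -0.602]
ft_force: [1.1, -0.7, 1.1]
finger_gap: 0.0007
clock: 15.22
position: [0.5349, -0.2127, 0.0409]
orientation: [0.603, 0.37, -0.37, -0.602]
ft_force: [-0.1, -0.5, 3.2]
finger_gap: 0.0006
clock: 15.88
position: [0.5349, -0.2127, 0.0364]
orientation: [0.603, 0.37, -0.37, -0.602]
ft_force: [-0.3, 0.5, 4.7]
finger_gap: 0.0004
[0.30643703 0.48557715 4.77613645]
```

View pics/w8.png

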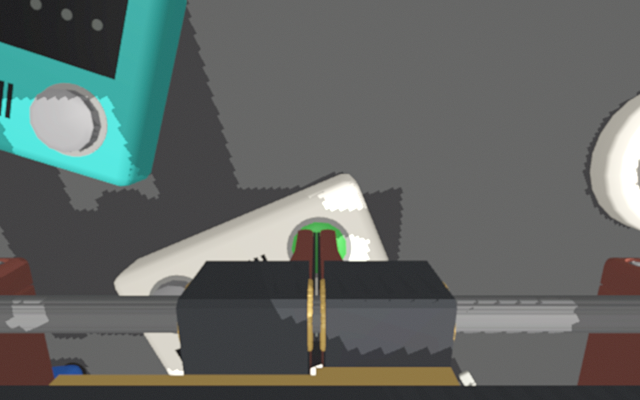

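The second green press is down, at z 0.0364 and 4.7 N, the same as the first. Now I'll lift clear and compare with the starting pictures.

```bash
python3 -m creep '0 0 -10 0 0; 0 0 -20 0 0; 0 0 -60 0 0; 0 0 -100 0 0; 0 0 -140 0 0; 0 0 -170 0 0; 0 0 -190 0 0; 0 0 -200 0 0';python3 -m creep '0 0 0 0 0; 0 0 0 0 0; 0 0 0 0 0; 0 0 0 0 0; 0 0 0 0 0; 0 0 0 0 0; 0 0 0 0 0; 0 0 0 0 0'
python3 - <<'E'
from h import *
from plant import arm
q,_=arm.grab_frame('scene'); s,_=arm.grab_frame('side'); w,_=arm.grab_frame('wrist')
print(arm.read_state()['clock'],arm.read_state()['position'],arm.read_state()['ft_force'])
cv2.imwrite('pics/scene9.png',q[:,:,::-1]); cv2.imwrite('pics/side9.png',s[:,:,::-1]); cv2.imwrite('pics/w9.png',w[:,:,::-1])
for n,x in [('scene0',q),('side0',s)]:
    p=load(n)[0]
    for nm,im in(('before',p),('after',x)):
        H=cv2.cvtColor(im,cv2.COLOR_RGB2HSV);h,S,v=cv2.split(H)
        print(n,nm,[(c.round(1).tolist(),int(a)) for col in (((h<6)|(h>174))&(S>150)&(v>110),(S<40)&(v>190)) for c,a,m in blobs(col,100) if 100<c[1]<330 and 150<c[0]<480])
E
```

```text
clock: 16.6
position: [0.5357, -0.213, 0.2403]
orientation: [0.604, 0.371, -0.369, -0.601]
ft_force: [0.6, -0.4, -0.2]
finger_gap: 0.0005
clock: 17.27
position: [0.5345, -0.2125, 0.2357]
orientation: [-0.602, -0.37, 0.37, 0.603]
ft_force: [-0.4, 0.5, 0.2]
finger_gap: 0.0005
17.4167 [ 0.53467526 -0.2125414   0.23608327] [ 1.12232584 -0.0567468   0.07543183]
scene0 before [([311.6, 220.5], 171), ([272.4, 173.8], 720), ([311.8, 226.3], 371), ([410.0, 282.6], 1303), ([307.5, 288.3], 711), ([311.4, 310.4], 586)]
scene0 after [([311.6, 220.5], 171), ([272.7, 175.4], 636), ([311.9, 226.3], 372), ([409.9, 282.6], 1305), ([307.5, 288.3], 712), ([311.4, 310.4], 586)]
side0 before [([331.9, 196.1], 156), ([302.1, 133.0], 602), ([381.8, 135.1], 455), ([378.9, 153.9], 323), ([331.5, 202.3], 406), ([327.5, 276.7], 1937)]
side0 after [([331.9, 196.1], 156), ([381.7, 135.3], 467), ([378.9, 153.9], 335), ([331.5, 202.3], 410), ([393.1, 240.7], 101), ([329.1, 275.4], 1568)]
```

View pics/side9.png

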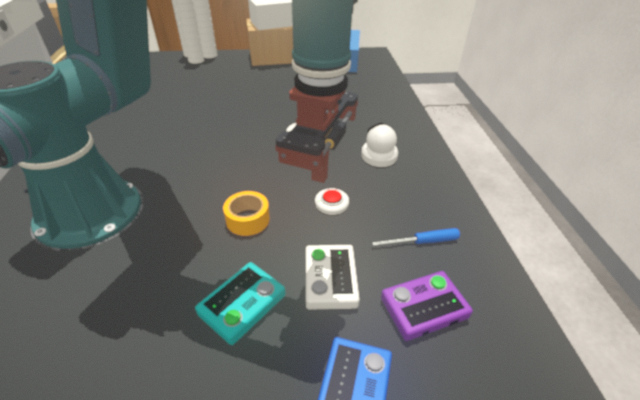

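View pics/scene9.png

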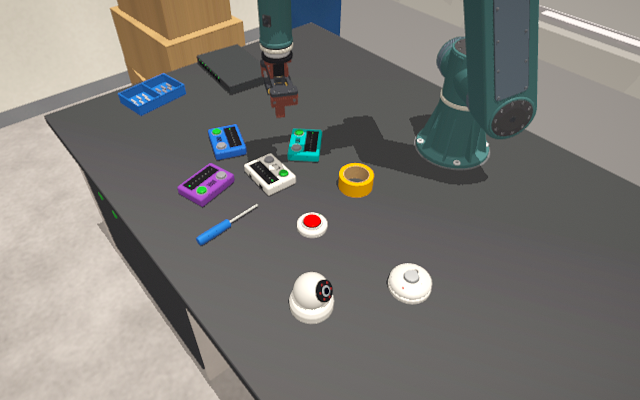

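Everything lies where it began. The only mask changes are on the hub, where the arm's shadow falls, and on the smoke alarm in the side view, where the arm hides it. The arm is 0.19 m above the buttons and touches nothing.

```bash
python3 -c "
from plant import arm
print(arm.job_done())"
```

```text
the job is handed in; nothing more can be done
None
```

I pressed the buttons in the required order with the shut fingertips: the white hub's green button, the smoke alarm's test button, the call point's red button, then green again. I lifted fully clear after each press and handed the job in at about 17.4 s; no verdict is reported.

| Press | Depth below the nominal cap top | Vertical force |
|---|---|---|
| Green (open) | 5.6 mm | 5.5–5.8 N |
| Test | 5.2 mm | 5.0–5.3 N |
| Red | 5.2 mm | 4.3–4.9 N |
| Green (close) | 5.6 mm | 4.7–4.8 N |

- **Presses:** I had no direct reading of button travel, so these depths come from the tool height. The forces fit the springs, which should give about 3.25 N at the registering depth of 3 mm.
- **Finish:** In the final pictures, the call point and dome camera sit within 0.2 pixel of where they started, and so does the smoke alarm in the scene view. The tape and screwdriver look unmoved by eye. The tool is about 0.19 m above the hub, touching nothing.
- **Checks that disagreed:**
  - The two fixed cameras put the buttons 10–13 mm apart, so I aimed each press from the wrist camera, which fell between them.
  - The hub's white area shifted by about 2 pixels in the final pictures, which I put down to the arm's shadow. Before the second press its green cap was within 1 mm of its first position.
  - The smoke alarm was hidden behind the arm in the final side view.

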